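Purge the water trap of the trimming-wheel vacuum unit

ROBOT

A 6-joint arm with a two-finger parallel gripper is mounted at the origin on the work surface. World frame = base frame: x ahead of the robot, y to its left, z up, the work surface at z = 0. Lengths are in m, angles in rad, forces in N, time in s.
With the tool pointing down it reaches from about 0.4 to 0.825 m from the base axis. Payload 7 kg.
Tool frame: the origin (TCP) lies on the centre line of the jaws, within the pads' length; the fingertips stand 22 mm ahead of it and the grasp point (between the pads) lies 3 mm ahead of it (arm.tcp_to_tips is the distance from the TCP to the fingertips, in m); z points along the fingers, y is the line along which they close (so a half turn about z gives the same grasp; the last joint's range is limited). The gripper opens to 88 mm and grips with 3 to 60 N. Pads are 19 mm wide; open, the fingers measure 130 mm over their backs; the gripper's body (78 mm by 193 mm) begins 47 mm behind the grasp point.
Start: joints at [-1.039, 0.359, 0.012, 0, -1.224, -0.288], TCP at [0.163, -0.655, 0.249] pointing down, gripper open.
Joint ranges: [-3.07, 3.07], [-1.43, 2.12], [-1.02, 1.25], [-3.03, 1.67], [-3.05, -0], [-3.03, 3.03]. Speed limits (rad/s): [2.39, 2.39, 3.01, 3.14, 3.14, 3.14].

INTERFACE

Orientations are given as [roll, pitch, yaw] about the fixed x, y, z axes, in that order (R = Rz(yaw) Ry(pitch) Rx(roll)).
In Python, from station import arm gives the robot as it stands.
- The arm moves only by the tool jog_arm, never from a script. Its argument "targets" is a list of rows, each an object of numbers: "dx", "dy", "dz": the shift along the tool's x, y, z in mm; "rx", "ry", "rz": the turn, a rotation vector about the tool's x, y, z in rad; "gripper": the closure, from 0 (fully open) to 1 (shut). In form: [{"dx": .., "dy": .., "dz": .., "rx": .., "ry": .., "rz": .., "gripper": ..}, ...]. A call has exactly 8 rows; each row is the pose to reach, as a shift and turn from the pose commanded when the call began, along the tool's axes at that moment; what a row does not reach only later rows make up. A row lasts 1/12 s, in which the tool goes at most 41.7 mm and 7.16 degrees, less where a joint would pass 70% of its speed; a pose out of reach is approached as far as the arm can. A call with a gripper value outside its range is refused whole. The fingers move at their own pace and stop on an object; "force" is the grip in N (left out, the last holds). Time passes only in rows, so rows that repeat a pose let the fingers close, or fill a call up. It gives the time, the measured TCP pose, the force, the opening and the grip force at its end, in the units of the state.
- arm.get_state(): the state, without advancing time (a new reading comes with each control period).
- arm.grab_frame(name): name is "scene" or "top" or "wrist"; returns a dict with "frame" (384x512x3 uint8, red, green, blue), "z_map" (384x512 float32, m along the optical axis (not along the pixel's ray), 0 where there is no reading), "fx", "fy", "cx", "cy" (pixels), "distortion" ([k1, k2, p1, p2, k3] as OpenCV has them; the pictures are not rectified), "view" (4x4, takes a point from world to camera coordinates). Camera axes: x right, y down, z forward; pixel columns grow to the right and rows downward; lengths in m; the calibration is good to about 2 mm. A picture is of the moment at which its call begins.
- arm.job_done(): hands the job in; it is judged then, once.
The state is a dict: "t": time; "q": joint angles; "qd": joint speeds; "joint_efforts": joint torques, N m; "eef_pos": TCP position; "ee_rot": TCP orientation; "force": force on the tool from outside, world axes, zero at the start; "moment": the same for the moment, N m; "width": finger opening in m; "gripper_force": force on a finger pad.
Only numpy, scipy, OpenCV 4.12 (cv2) and the standard library are available. Lean on these libraries where they do the work, as an engineer would, in place of code of your own. Each camera call takes 0.05 s, during which the arm holds its last target. There are 200 camera calls.

TASK

Blow the water out of the vacuum unit's trap: pull the big round drain knob on top of the unit straight up until it clicks out at its stop, let it purge there for a second or so, then push the same knob back down fully home. Leave the T-handle and the thin round pull beside it pushed in as they are, and let go at the end.

Things in the scene. Friction and masses are not known exactly. Their poses are not given: they have to be found in the camera images.
- drain_grip (a point): Centre of the drain knob's head: black mushroom, 34 mm across, 25 tall (12 above, 13 below this point; straight side 14), on a 12 mm upright steel stem. Pushed in, it is 32 mm above the flat top of a grey vacuum unit (160 x 300 x 70 mm high); it rises with the knob. Widest round head of three pulls in a row, 90 mm apart, any order. x points across the row, y along it, z up. Pinch from above, any direction.
- drain (a joint): Drain knob's pull, m: 0 fully home, 0.022 out at its stop, straight up, no turning. Sprung over centre: it resists with about 5 N, past half way (0.011) it snaps to its stop and stays; pushing back takes about 4 N, past half way it snaps home and stays. Its steel collar on the unit's top is 38 mm wide, 6 mm high; a flat gauge 44 mm wide, 6 mm high lies in the middle of the unit, 82 mm beyond the row (+x).
- tee (a joint): The same measure for a neighbouring pull that is not to be used: a black T-handle, cross-bar 56 x 14 mm and 18 mm tall, bar along the row, top 42 mm above the panel, same mechanism. Starts at 0.
- bleed (a joint): The same measure for the other neighbouring pull that is not to be used: a thin round black head, 18 mm in diameter, top 43 mm above the panel, same mechanism. Starts at 0.

How it is judged:
By the outcome, as a careful person would: the job done as asked, in the order asked, and still so for the second after the job is handed in, with the robot touching nothing.
It also fails if it takes over 35 s, if anything falls off the work surface, if the arm or the gripper's body presses on something with over 40 N, if the wrist force passes 120 N, or if a joint passes its speed limit or range.

## Working session

There is one attempt and no reset: what is moved stays moved. The work goes in short steps, Python scripts to look and compute and a tool call to move; the robot and the scene stay as the last step left them, time stands still between calls to the robot, and variables do not carry over. Pictures are saved under pics/ and viewed, at most 10 in all, crops included, and the job is handed in when it is done.

Besides the shell and the picture viewer there is one more tool, called after ">>>" as name(argument=value, ...) on one line, values as JSON. jog_arm: Moves the arm, as the interface text tells. Its arguments: {"type":"object","properties":{"targets":{"type":"array","items":{"type":"object","properties":{"dx":{"type":"number"},"dy":{"type":"number"},"dz":{"type":"number"},"rx":{"type":"number"},"ry":{"type":"number"},"rz":{"type":"number"},"gripper":{"type":"number"}}}},"force":{"type":"number"}},"required":["targets"]}

```bash
mkdir -p pics
python3 - <<'E'
from station import arm
import cv2,numpy as np
s=arm.get_state();print({k:np.round(v,3) for k,v in s.items()})
a=[]
for n in("scene","top"):
    f=arm.grab_frame(n);np.savez(n+"0.npz",**f);a.append(f["frame"]);print(n,f["fx"],f["cx"],f["cy"],f["distortion"],np.round(f["view"],3))
    cv2.imwrite(f"pics/{n}0.png",f["frame"][...,::-1])
E
```

```text
{'t': np.float64(0.0), 'q': array([-1.039,  0.359,  0.011, -0.   , -1.224, -0.288]), 'qd': array([-0.   ,  0.002, -0.   ,  0.   ,  0.001, -0.001]), 'joint_efforts': array([ 1.0000e-03, -5.8272e+01,  2.9306e+01,  6.9970e+00,  7.0000e-03,
       -0.0000e+00]), 'eef_pos': array([ 0.163, -0.655,  0.248]), 'ee_rot': array([ 3.14 , -0.   , -2.898]), 'force': array([0.584, 0.236, 0.803]), 'moment': array([-0.018, -0.026, -0.044]), 'gripper_force': np.float64(0.0), 'width': np.float64(0.088)}
scene 411.75560556299524 255.86596483284904 185.53806048220952 [0.03724387 0.         0.         0.         0.        ] [[ 0.681  0.732 -0.001 -0.409]
 [ 0.612 -0.57  -0.548 -0.255]
 [-0.402  0.373 -0.836  0.957]
 [ 0.     0.     0.     1.   ]]
top 444.6961290623554 260.0782428913758 195.18686609505457 [-0.0744404  0.         0.         0.         0.       ] [[-0.026 -1.    -0.004  0.062]
 [-0.979  0.026 -0.202  0.546]
 [ 0.202 -0.002 -0.979  0.654]
 [ 0.     0.     0.     1.   ]]
```

View pics/top0.png

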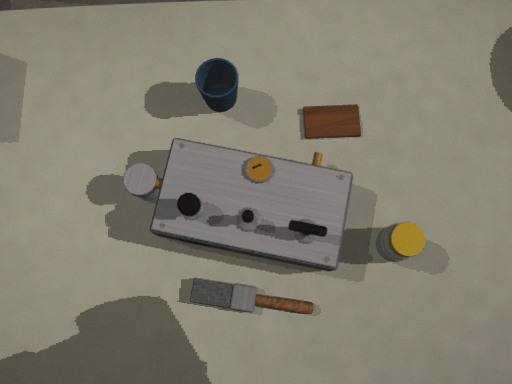

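View pics/scene0.png

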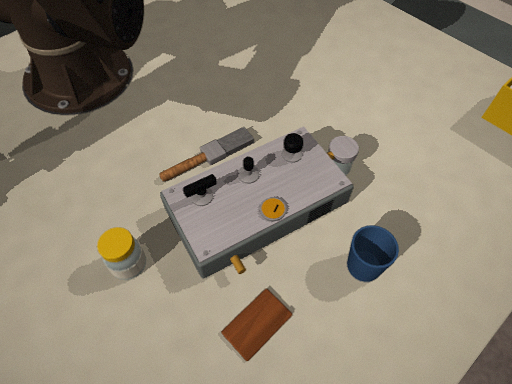

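The top view shows the drain knob at about (189,205), the bleed at (248,216), the tee at (308,228), the gauge at (258,169), and a white-lidded jar near the knob at (141,180). In the scene view the knob is at about (293,143).

```bash
cat > h.py <<'E'
import numpy as np,cv2
def ray(f,px):
    K=np.array([[f["fx"],0,f["cx"]],[0,f["fy"],f["cy"]],[0,0,1.]])
    n=cv2.undistortPoints(np.array([[px]],float),K,np.array(f["distortion"],float))[0,0]
    V=f["view"];R=V[:3,:3];return -R.T@V[:3,3],R.T@np.array([n[0],n[1],1])
def onz(f,px,z):
    c,d=ray(f,px);return c+d*(z-c[2])/d[2]
def atdepth(f,px):
    c,d=ray(f,px);return c+d*f["z_map"][int(px[1]),int(px[0])]
def blob(f,x0,y0,x1,y1,th=35):
    m=(f["frame"][y0:y1,x0:x1].max(2)<th).astype(np.uint8)
    n,l,s,c=cv2.connectedComponentsWithStats(m)
    i=1+np.argmax(s[1:,4]);return c[i]+[x0,y0],s[i]
def meet(f,p,g,q):
    a,u=ray(f,p);b,v=ray(g,q);u/=np.linalg.norm(u);v/=np.linalg.norm(v)
    t=np.linalg.lstsq(np.c_[u,-v],b-a,rcond=None)[0];P,Q=a+u*t[0],b+v*t[1];return (P+Q)/2,np.linalg.norm(P-Q)
E
python3 - <<'E'
from h import *
t=dict(np.load("top0.npz"));s=dict(np.load("scene0.npz"))
B={"knob":((172,190,206,220),(280,130,306,156)),"bleed":((240,208,256,224),(240,152,256,170)),"tee":((284,214,330,240),(180,170,220,200))}
for k,(a,b) in B.items():
    p,sa=blob(t,*a);q,sb=blob(s,*b)
    print(k,p,sa,q,sb,"z.11:",np.round(onz(t,p,.108),4),np.round(onz(s,q,.104),4),"meet",np.round(meet(t,p,s,q),4) if 0 else meet(t,p,s,q),"dep",np.round(atdepth(t,p),4))
for n,p in dict(jar=(141,178),cup=(218,75),ycup=(407,238),gauge=(258,169),panel=(215,180),panel2=(290,250),c1=(182,146),c2=(341,177),c3=(326,259),c4=(162,226)).items(): print(n,np.round(atdepth(t,p),4))
E
```

```text
knob [188.30982368 204.01763224] [  5   3  23  23 397] [293.19063545 142.75585284] [  4   3  19  20 299] z.11: [0.5266 0.1543 0.108 ] [0.5306 0.1528 0.104 ] meet (array([0.52822454, 0.15572622, 0.09935188]), np.float64(7.407211368434459e-05)) dep [0.5255 0.1534 0.1137]
bleed [247.25       215.67592593] [  2   2  11  12 108] [248.04545455 163.21818182] [  4   5  10  13 110] z.11: [0.5069 0.0677 0.108 ] [0.5098 0.0659 0.104 ] meet (array([0.50799585, 0.06773785, 0.10062316]), np.float64(0.0003635283845674649)) dep [0.5067 0.0676 0.1095]
tee [306.99719101 228.09831461] [  5   7  37  15 356] [199.80310881 185.93782383] [  4   4  32  23 386] z.11: [ 0.4863 -0.0189  0.108 ] [ 0.4903 -0.0217  0.104 ] meet (array([ 0.48739717, -0.01995823,  0.09894583]), np.float64(0.0001916436990130943)) dep [ 0.4859 -0.0186  0.1112]
jar [0.5797 0.2384 0.0624]
cup [0.7715 0.1166 0.0307]
ycup [ 0.4701 -0.1732  0.0819]
gauge [0.586  0.0502 0.0749]
panel [0.5712 0.1185 0.07  ]
panel2 [0.4583 0.0045 0.0686]
c1 [0.6293 0.1716 0.069 ]
c2 [ 0.5708 -0.0806  0.0702]
c3 [ 0.4429 -0.0495  0.0717]
c4 [0.5002 0.2013 0.0698]
```

>>> jog_arm(targets=[{"dx": -36, "dy": 21, "dz": 0, "rz": -0.1, "gripper": 0}, {"dx": -72, "dy": 42, "dz": 0, "rz": -0.2, "gripper": 0}, {"dx": -108, "dy": 64, "dz": 0, "rz": -0.3, "gripper": 0}, {"dx": -144, "dy": 85, "dz": 0, "rz": -0.4, "gripper": 0}, {"dx": -180, "dy": 107, "dz": 0, "rz": -0.5, "gripper": 0}, {"dx": -216, "dy": 128, "dz": 0, "rz": -0.6, "gripper": 0}, {"dx": -252, "dy": 150, "dz": 0, "rz": -0.7, "gripper": 0}, {"dx": -287, "dy": 171, "dz": 0, "rz": -0.8, "gripper": 0}])

```text
invalid input at $.targets[0]: expected keys dx, dy, dz, rx, ry, rz, gripper
```

>>> jog_arm(targets=[{"dx": -36, "dy": 21, "dz": 0, "rx": 0, "ry": 0, "rz": -0.1, "gripper": 0}, {"dx": -72, "dy": 42, "dz": 0, "rx": 0, "ry": 0, "rz": -0.2, "gripper": 0}, {"dx": -108, "dy": 64, "dz": 0, "rx": 0, "ry": 0, "rz": -0.3, "gripper": 0}, {"dx": -144, "dy": 85, "dz": 0, "rx": 0, "ry": 0, "rz": -0.4, "gripper": 0}, {"dx": -180, "dy": 107, "dz": 0, "rx": 0, "ry": 0, "rz": -0.5, "gripper": 0}, {"dx": -216, "dy": 128, "dz": 0, "rx": 0, "ry": 0, "rz": -0.6, "gripper": 0}, {"dx": -252, "dy": 150, "dz": 0, "rx": 0, "ry": 0, "rz": -0.7, "gripper": 0}, {"dx": -287, "dy": 171, "dz": 0, "rx": 0, "ry": 0, "rz": -0.8, "gripper": 0}])

```text
t: 0.77
eef_pos: [0.4006, -0.4185, 0.2484]
ee_rot: [3.141, 0.0, -2.093]
force: [0.7, -0.8, -0.2]
width: 0.0878
gripper_force: 0.0
```

>>> jog_arm(targets=[{"dx": -41, "dy": 7, "dz": 0, "rx": 0, "ry": 0, "rz": -0.04, "gripper": 0}, {"dx": -82, "dy": 14, "dz": 0, "rx": 0, "ry": 0, "rz": -0.08, "gripper": 0}, {"dx": -123, "dy": 21, "dz": 0, "rx": 0, "ry": 0, "rz": -0.12, "gripper": 0}, {"dx": -164, "dy": 28, "dz": 0, "rx": 0, "ry": 0, "rz": -0.16, "gripper": 0}, {"dx": -205, "dy": 35, "dz": 0, "rx": 0, "ry": 0, "rz": -0.2, "gripper": 0}, {"dx": -246, "dy": 42, "dz": 0, "rx": 0, "ry": 0, "rz": -0.24, "gripper": 0}, {"dx": -287, "dy": 49, "dz": 0, "rx": 0, "ry": 0, "rz": -0.27, "gripper": 0}, {"dx": -328, "dy": 56, "dz": 0, "rx": 0, "ry": 0, "rz": -0.29, "gripper": 0}])

```text
t: 1.43
eef_pos: [0.5162, -0.1066, 0.2486]
ee_rot: [-3.142, 0.0, -1.806]
force: [1.5, -0.3, 0.4]
width: 0.0877
gripper_force: 0.0
```

```bash
cat > d.py <<'E'
import sys,numpy as np
from station import arm
from scipy.spatial.transform import Rotation as R
s=arm.get_state();T=R.from_euler("xyz",s["ee_rot"])
g=np.array([float(v) for v in sys.argv[1:4]])
print(np.round(T.inv().apply(g-s["eef_pos"])*1000,1),np.round(s["eef_pos"],4),np.round(s["ee_rot"],3),np.round(s["q"],2))
E
python3 d.py .527 .154 .25
```

```text
[-255.9   50.3   -1.4] [ 0.5162 -0.1066  0.2486] [-3.142  0.    -1.806] [ 0.17  0.11 -0.31 -0.   -1.14 -0.4 ]
```

>>> jog_arm(targets=[{"dx": -40, "dy": 8, "dz": 0, "rx": 0, "ry": 0, "rz": 0, "gripper": 0}, {"dx": -80, "dy": 16, "dz": 0, "rx": 0, "ry": 0, "rz": 0, "gripper": 0}, {"dx": -120, "dy": 24, "dz": 0, "rx": 0, "ry": 0, "rz": 0, "gripper": 0}, {"dx": -160, "dy": 32, "dz": 0, "rx": 0, "ry": 0, "rz": 0, "gripper": 0}, {"dx": -200, "dy": 40, "dz": 0, "rx": 0, "ry": 0, "rz": 0, "gripper": 0}, {"dx": -235, "dy": 46, "dz": 20, "rx": 0, "ry": 0, "rz": 0, "gripper": 0}, {"dx": -256, "dy": 50, "dz": 40, "rx": 0, "ry": 0, "rz": 0, "gripper": 0}, {"dx": -256, "dy": 50, "dz": 60, "rx": 0, "ry": 0, "rz": 0, "gripper": 0}])

```text
t: 2.1
eef_pos: [0.528, 0.1559, 0.1877]
ee_rot: [-3.141, 0.001, -1.804]
force: [0.5, -0.6, -1.0]
width: 0.0878
gripper_force: 0.0
```

Run:
```python
from station import arm
import cv2,numpy as np
f=arm.grab_frame("wrist");np.savez("w1.npz",**f);cv2.imwrite("pics/w1.png",f["frame"][...,::-1])
s=arm.get_state();print(s["eef_pos"],s["ee_rot"],s["t"])
V=f["view"];p=V@[.527,.154,.114,1];print(p[:2]/p[2]*f["fx"]+[f["cx"],f["cy"]])
```

```text
[0.52539408 0.15329135 0.18318869] [ 3.13657357 -0.00340865 -1.80565942] 2.15
[259.17496874 210.70357439]
```

View pics/w1.png

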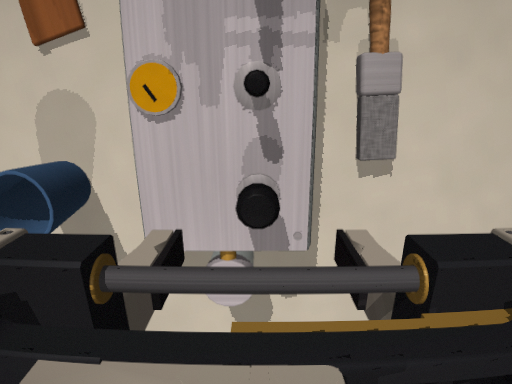

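The wrist view shows the knob at about (258,206), centred between the jaws, with the bleed at (257,83). I'll refine the position from this.

```bash
python3 - <<'E'
from h import *
w=dict(np.load("w1.npz"));m=(w["frame"].max(2)<40).astype(np.uint8)
p,s=blob(w,230,178,286,231,40);print(p,s)
# top-face points by depth
ys,xs=np.mgrid[178:231,230:286];P=np.array([atdepth(w,(x,y)) for x,y in zip(xs.ravel(),ys.ravel())])
q=P[(P[:,2]>.108)&(P[:,2]<.122)];print(len(q),q.mean(0),(q.min(0)+q.max(0))/2,q.max(0)-q.min(0))
E
python3 d.py .527 .154 .105
```

```text
[257.59537954 205.78019802] [   6    6   44   44 1515]
1410 [0.52820258 0.15243028 0.11252288] [0.52868379 0.15393614 0.11174667] [0.03271402 0.03249433 0.00746748]
[-1.3 -1.8 78.2] [0.5254 0.1533 0.1832] [ 3.137e+00 -3.000e-03 -1.806e+00] [ 0.64  0.21 -0.36 -0.   -1.01 -0.87]
```

>>> jog_arm(targets=[{"dx": 0, "dy": 0, "dz": 15, "rx": 0, "ry": 0, "rz": 0, "gripper": 0}, {"dx": 0, "dy": 0, "dz": 30, "rx": 0, "ry": 0, "rz": 0, "gripper": 0}, {"dx": 0, "dy": 0, "dz": 45, "rx": 0, "ry": 0, "rz": 0, "gripper": 0}, {"dx": 0, "dy": 0, "dz": 60, "rx": 0, "ry": 0, "rz": 0, "gripper": 0}, {"dx": 0, "dy": 0, "dz": 72, "rx": 0, "ry": 0, "rz": 0, "gripper": 0}, {"dx": 0, "dy": 0, "dz": 80, "rx": 0, "ry": 0, "rz": 0, "gripper": 0}, {"dx": 0, "dy": 0, "dz": 83, "rx": 0, "ry": 0, "rz": 0, "gripper": 0}, {"dx": 0, "dy": 0, "dz": 83, "rx": 0, "ry": 0, "rz": 0, "gripper": 0}])

```text
t: 2.82
eef_pos: [0.5275, 0.1514, 0.1053]
ee_rot: [3.141, -0.001, -1.808]
force: [-0.7, 0.4, 0.1]
width: 0.0876
gripper_force: 0.0
```

```bash
python3 d.py .5277 .1535 .105
```

```text
[-2.   0.3  0.3] [0.5275 0.1514 0.1053] [ 3.141e+00 -1.000e-03 -1.808e+00] [ 0.64  0.29 -0.45  0.   -0.83 -0.87]
```

>>> jog_arm(targets=[{"dx": -2, "dy": 0, "dz": 0, "rx": 0, "ry": 0, "rz": 0, "gripper": 0.2}, {"dx": -2, "dy": 0, "dz": 0, "rx": 0, "ry": 0, "rz": 0, "gripper": 0.4}, {"dx": -2, "dy": 0, "dz": 0, "rx": 0, "ry": 0, "rz": 0, "gripper": 0.55}, {"dx": -2, "dy": 0, "dz": 0, "rx": 0, "ry": 0, "rz": 0, "gripper": 0.7}, {"dx": -2, "dy": 0, "dz": 0, "rx": 0, "ry": 0, "rz": 0, "gripper": 1}, {"dx": -2, "dy": 0, "dz": 0, "rx": 0, "ry": 0, "rz": 0, "gripper": 1}, {"dx": -2, "dy": 0, "dz": 0, "rx": 0, "ry": 0, "rz": 0, "gripper": 1}, {"dx": -2, "dy": 0, "dz": 0, "rx": 0, "ry": 0, "rz": 0, "gripper": 1}], force=30)

```text
t: 3.48
eef_pos: [0.5281, 0.1539, 0.1056]
ee_rot: [-3.142, 0.0, -1.808]
force: [0.8, 0.8, -0.2]
width: 0.0402
gripper_force: 0.0
```

Not quite closed yet; hold on.

>>> jog_arm(targets=[{"dx": 0, "dy": 0, "dz": 0, "rx": 0, "ry": 0, "rz": 0, "gripper": 1}, {"dx": 0, "dy": 0, "dz": 0, "rx": 0, "ry": 0, "rz": 0, "gripper": 1}, {"dx": 0, "dy": 0, "dz": 0, "rx": 0, "ry": 0, "rz": 0, "gripper": 1}, {"dx": 0, "dy": 0, "dz": 0, "rx": 0, "ry": 0, "rz": 0, "gripper": 1}, {"dx": 0, "dy": 0, "dz": 0, "rx": 0, "ry": 0, "rz": 0, "gripper": 1}, {"dx": 0, "dy": 0, "dz": 0, "rx": 0, "ry": 0, "rz": 0, "gripper": 1}, {"dx": 0, "dy": 0, "dz": 0, "rx": 0, "ry": 0, "rz": 0, "gripper": 1}, {"dx": 0, "dy": 0, "dz": 0, "rx": 0, "ry": 0, "rz": 0, "gripper": 1}])

```text
t: 4.15
eef_pos: [0.5285, 0.1538, 0.1056]
ee_rot: [-3.141, 0.0, -1.808]
force: [3.8, -1.6, -1.3]
width: 0.0325
gripper_force: 30.0
```

>>> jog_arm(targets=[{"dx": 0, "dy": 0, "dz": -3, "rx": 0, "ry": 0, "rz": 0, "gripper": 1}, {"dx": 0, "dy": 0, "dz": -6, "rx": 0, "ry": 0, "rz": 0, "gripper": 1}, {"dx": 0, "dy": 0, "dz": -9, "rx": 0, "ry": 0, "rz": 0, "gripper": 1}, {"dx": 0, "dy": 0, "dz": -12, "rx": 0, "ry": 0, "rz": 0, "gripper": 1}, {"dx": 0, "dy": 0, "dz": -15, "rx": 0, "ry": 0, "rz": 0, "gripper": 1}, {"dx": 0, "dy": 0, "dz": -18, "rx": 0, "ry": 0, "rz": 0, "gripper": 1}, {"dx": 0, "dy": 0, "dz": -20, "rx": 0, "ry": 0, "rz": 0, "gripper": 1}, {"dx": 0, "dy": 0, "dz": -22, "rx": 0, "ry": 0, "rz": 0, "gripper": 1}])

```text
t: 4.82
eef_pos: [0.5284, 0.1538, 0.1279]
ee_rot: [-3.141, 0.0, -1.808]
force: [9.8, -2.7, -18.9]
width: 0.0328
gripper_force: 30.0
```

Run:
```python
from station import arm
import cv2,numpy as np
f=arm.grab_frame("scene");np.savez("s2.npz",**f)
cv2.imwrite("pics/s2.png",cv2.resize(f["frame"][60:240,150:390,::-1],None,fx=3,fy=3))
s=arm.get_state();print(s["eef_pos"],s["force"],s["width"],s["gripper_force"])
```

```text
[0.52844932 0.15387959 0.12768421] [ 7.15122348 -3.64734889 -1.73424798] 0.03256020156476275 30.000286661088467
```

View pics/s2.png

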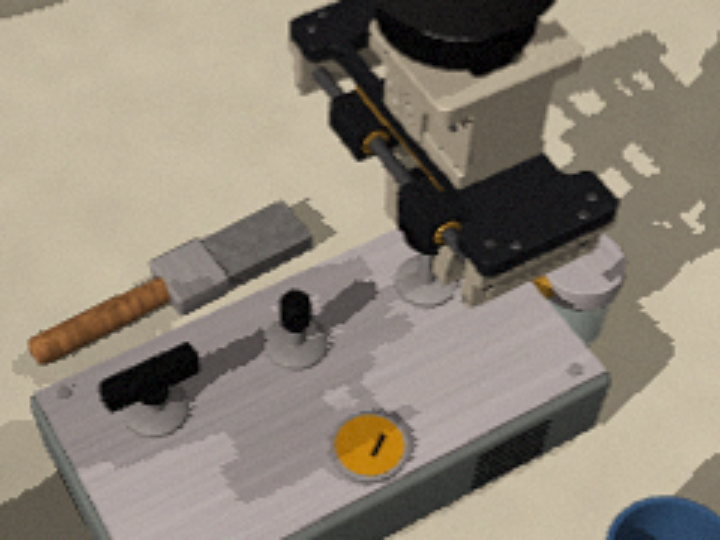

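The view shows the knob lifted with its stem visible at about (430,270), and the tee and bleed unmoved. I'll hold for the purge, tugging 1 mm to confirm the stop.

>>> jog_arm(targets=[{"dx": 0, "dy": 0, "dz": -1, "rx": 0, "ry": 0, "rz": 0, "gripper": 1}, {"dx": 0, "dy": 0, "dz": -1, "rx": 0, "ry": 0, "rz": 0, "gripper": 1}, {"dx": 0, "dy": 0, "dz": -1, "rx": 0, "ry": 0, "rz": 0, "gripper": 1}, {"dx": 0, "dy": 0, "dz": -1, "rx": 0, "ry": 0, "rz": 0, "gripper": 1}, {"dx": 0, "dy": 0, "dz": -1, "rx": 0, "ry": 0, "rz": 0, "gripper": 1}, {"dx": 0, "dy": 0, "dz": -1, "rx": 0, "ry": 0, "rz": 0, "gripper": 1}, {"dx": 0, "dy": 0, "dz": -1, "rx": 0, "ry": 0, "rz": 0, "gripper": 1}, {"dx": 0, "dy": 0, "dz": -1, "rx": 0, "ry": 0, "rz": 0, "gripper": 1}])

```text
t: 5.53
eef_pos: [0.5284, 0.1538, 0.1278]
ee_rot: [-3.142, 0.0, -1.808]
force: [8.8, -2.4, -9.1]
width: 0.0324
gripper_force: 30.0
```

>>> jog_arm(targets=[{"dx": 0, "dy": 0, "dz": 1, "rx": 0, "ry": 0, "rz": 0, "gripper": 1}, {"dx": 0, "dy": 0, "dz": 1, "rx": 0, "ry": 0, "rz": 0, "gripper": 1}, {"dx": 0, "dy": 0, "dz": 1, "rx": 0, "ry": 0, "rz": 0, "gripper": 1}, {"dx": 0, "dy": 0, "dz": 1, "rx": 0, "ry": 0, "rz": 0, "gripper": 1}, {"dx": 0, "dy": 0, "dz": 1, "rx": 0, "ry": 0, "rz": 0, "gripper": 1}, {"dx": 0, "dy": 0, "dz": 1, "rx": 0, "ry": 0, "rz": 0, "gripper": 1}, {"dx": 0, "dy": 0, "dz": 1, "rx": 0, "ry": 0, "rz": 0, "gripper": 1}, {"dx": 0, "dy": 0, "dz": 1, "rx": 0, "ry": 0, "rz": 0, "gripper": 1}])

```text
t: 6.2
eef_pos: [0.5284, 0.1538, 0.1277]
ee_rot: [-3.141, 0.0, -1.808]
force: [4.7, -1.9, -1.2]
width: 0.0327
gripper_force: 30.0
```

It is at the stop: the arm did not rise and the force increased. It has now purged for over 1.3 s, so I'm pushing it home.

>>> jog_arm(targets=[{"dx": 0, "dy": 0, "dz": 4, "rx": 0, "ry": 0, "rz": 0, "gripper": 1}, {"dx": 0, "dy": 0, "dz": 8, "rx": 0, "ry": 0, "rz": 0, "gripper": 1}, {"dx": 0, "dy": 0, "dz": 12, "rx": 0, "ry": 0, "rz": 0, "gripper": 1}, {"dx": 0, "dy": 0, "dz": 16, "rx": 0, "ry": 0, "rz": 0, "gripper": 1}, {"dx": 0, "dy": 0, "dz": 19, "rx": 0, "ry": 0, "rz": 0, "gripper": 1}, {"dx": 0, "dy": 0, "dz": 21, "rx": 0, "ry": 0, "rz": 0, "gripper": 1}, {"dx": 0, "dy": 0, "dz": 23, "rx": 0, "ry": 0, "rz": 0, "gripper": 1}, {"dx": 0, "dy": 0, "dz": 23, "rx": 0, "ry": 0, "rz": 0, "gripper": 1}])

```text
t: 6.87
eef_pos: [0.5285, 0.1539, 0.1055]
ee_rot: [-3.141, 0.0, -1.807]
force: [1.2, -3.9, 12.1]
width: 0.0325
gripper_force: 30.0
```

Home, with a 12 N upward reaction. Releasing, then retreating.

>>> jog_arm(targets=[{"dx": 0, "dy": 0, "dz": 0, "rx": 0, "ry": 0, "rz": 0, "gripper": 0}, {"dx": 0, "dy": 0, "dz": 0, "rx": 0, "ry": 0, "rz": 0, "gripper": 0}, {"dx": 0, "dy": 0, "dz": 0, "rx": 0, "ry": 0, "rz": 0, "gripper": 0}, {"dx": 0, "dy": 0, "dz": 0, "rx": 0, "ry": 0, "rz": 0, "gripper": 0}, {"dx": 0, "dy": 0, "dz": 0, "rx": 0, "ry": 0, "rz": 0, "gripper": 0}, {"dx": 0, "dy": 0, "dz": 0, "rx": 0, "ry": 0, "rz": 0, "gripper": 0}, {"dx": 0, "dy": 0, "dz": 0, "rx": 0, "ry": 0, "rz": 0, "gripper": 0}, {"dx": 0, "dy": 0, "dz": 0, "rx": 0, "ry": 0, "rz": 0, "gripper": 0}])

```text
t: 7.53
eef_pos: [0.5281, 0.1539, 0.1044]
ee_rot: [3.141, -0.0, -1.808]
force: [0.0, 0.0, 0.0]
width: 0.0805
gripper_force: 0.0
```

>>> jog_arm(targets=[{"dx": 0, "dy": 0, "dz": -5, "rx": 0, "ry": 0, "rz": 0, "gripper": 0}, {"dx": 0, "dy": 0, "dz": -15, "rx": 0, "ry": 0, "rz": 0, "gripper": 0}, {"dx": 0, "dy": 0, "dz": -30, "rx": 0, "ry": 0, "rz": 0, "gripper": 0}, {"dx": 0, "dy": 0, "dz": -45, "rx": 0, "ry": 0, "rz": 0, "gripper": 0}, {"dx": 0, "dy": 0, "dz": -60, "rx": 0, "ry": 0, "rz": 0, "gripper": 0}, {"dx": 0, "dy": 0, "dz": -75, "rx": 0, "ry": 0, "rz": 0, "gripper": 0}, {"dx": 0, "dy": 0, "dz": -83, "rx": 0, "ry": 0, "rz": 0, "gripper": 0}, {"dx": 0, "dy": 0, "dz": -83, "rx": 0, "ry": 0, "rz": 0, "gripper": 0}])

```text
t: 8.2
eef_pos: [0.5292, 0.1544, 0.1903]
ee_rot: [-3.138, 0.003, -1.808]
force: [-0.2, 1.0, -0.0]
width: 0.0876
gripper_force: 0.0
```

Run:
```python
from station import arm
from h import *
f=arm.grab_frame("wrist");cv2.imwrite("pics/w2.png",f["frame"][...,::-1])
for b in((225,170,290,231),(235,60,280,105)):
    try:
        p,s=blob(f,*b,40);print(p,s,atdepth(f,p))
    except Exception as e: print(e)
s=arm.get_state();print(s["eef_pos"],s["force"],s["width"],s["t"])
```

```text
[259.88588791 205.87103309] [  14   14   43   44 1481] [0.52726146 0.14979519 0.1145191 ]
[258.73547094  84.61322645] [ 12  12  25  26 499] [0.50811996 0.06676848 0.11490249]
[0.52857573 0.15414294 0.18876654] [ 0.35882367  0.62238332 -0.64783524] 0.08767238822680534 8.25
```

View pics/w2.png

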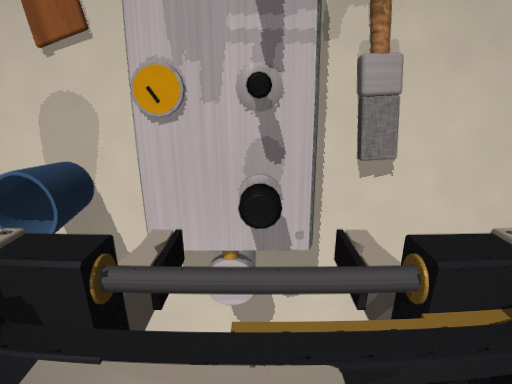

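The knob at (260,206) is home, with its top at z ≈ 0.114 as before, the bleed at (259,85) is unchanged, and the gripper is open and clear.

```bash
python3 -c "
from station import arm
print(arm.job_done())"
```

```text
the job is handed in; nothing more can be done
None
```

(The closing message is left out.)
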